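# Line up the dosing cups by width

## Task

Line up the four white dosing cups on the row of dark mats in order of width: the widest cup on the mat next to the pump bottle, then each narrower one in turn, the narrowest at the far end. One cup stands nested in the widest; take it out to its own mat. Every cup ends upright and centred on its mat, and none may be knocked over on the way.

Things in the scene. Friction and masses are not known exactly. Their poses are not given: they have to be found in the camera images.
- cup_a: widest of the four round white plastic dosing cups, open at the top: 64 mm across the rim, 58 mm across the foot, 60 mm high, wall 3 mm, floor 5 mm thick; origin at the centre of its underside, z up. At the start cup_c stands loosely nested in it.
- cup_b: second widest of the four round white plastic dosing cups, open at the top: 56 mm across the rim, 50 mm across the foot, 88 mm high, wall 3 mm, floor 5 mm thick; origin at the centre of its underside, z up. Starts standing on the table.
- cup_c: third widest of the four round white plastic dosing cups, open at the top: 48 mm across the rim, 42 mm across the foot, 92 mm high, wall 3 mm, floor 5 mm thick; origin at the centre of its underside, z up. Starts loosely nested in cup_a, standing on its inner floor (5 mm above cup_a's underside), so its upper 37 mm stand clear of cup_a's rim; not locked: lift it out, twisting a little if it drags.
- cup_d: narrowest of the four round white plastic dosing cups, open at the top: 40 mm across the rim, 34 mm across the foot, 70 mm high, wall 3 mm, floor 5 mm thick; origin at the centre of its underside, z up. Starts standing on the table.
- mat_1: round dark rubber mat, 76 mm across, 4 mm thick, fixed on the 10 mm high wooden board; number 1 of the row of four counted from the robot's right (-y) to its left, pitch about 96 mm; origin at the centre of its underside, its top 4 mm above, z up.
- mat_2: round dark rubber mat, 76 mm across, 4 mm thick, fixed on the 10 mm high wooden board; number 2 of the row of four counted from the robot's right (-y) to its left, pitch about 96 mm; origin at the centre of its underside, its top 4 mm above, z up.
- mat_3: round dark rubber mat, 76 mm across, 4 mm thick, fixed on the 10 mm high wooden board; number 3 of the row of four counted from the robot's right (-y) to its left, pitch about 96 mm; origin at the centre of its underside, its top 4 mm above, z up.
- mat_4: round dark rubber mat, 76 mm across, 4 mm thick, fixed on the 10 mm high wooden board; number 4 of the row of four counted from the robot's right (-y) to its left, pitch about 96 mm; origin at the centre of its underside, its top 4 mm above, z up.
- pump_bottle: white pump bottle, 68 mm across, 184 mm high with its grey pump, fixed on the board about 131 mm beyond one end of the row of mats (next to mat_1 or next to mat_4, it varies; a cardboard powder box 56 x 72 x 130 mm stands at the other end); origin at the centre of its underside, z up.
Things that resemble listed ones, but are neither listed nor needed, are in the scene too. What is shaped like the cup_d but red is not meant.

How it is judged (in metres and radians):
At the end, for the whole second after the job is handed in: Counted from the mat next to the pump bottle the cups stand in order of falling width (cup_a, cup_b, cup_c, cup_d), one on each mat, each within 12 mm of its mat's centre, its underside on the mat (within 4 mm), upright within 0.1 rad and at rest (slower than 0.02 m/s) (((horizontal distance between pump_bottle and mat_1 below 0.2 m and horizontal distance between cup_a and mat_1 below 0.012 m and z of cup_a in the frame of mat_1 between 0 and 0.008 m and horizontal distance between cup_b and mat_2 below 0.012 m and z of cup_b in the frame of mat_2 between 0 and 0.008 m and horizontal distance between cup_c and mat_3 below 0.012 m and z of cup_c in the frame of mat_3 between 0 and 0.008 m and horizontal distance between cup_d and mat_4 below 0.012 m and z of cup_d in the frame of mat_4 between 0 and 0.008 m) or (horizontal distance between pump_bottle and mat_4 below 0.2 m and horizontal distance between cup_a and mat_4 below 0.012 m and z of cup_a in the frame of mat_4 between 0 and 0.008 m and horizontal distance between cup_b and mat_3 below 0.012 m and z of cup_b in the frame of mat_3 between 0 and 0.008 m and horizontal distance between cup_c and mat_2 below 0.012 m and z of cup_c in the frame of mat_2 between 0 and 0.008 m and horizontal distance between cup_d and mat_1 below 0.012 m and z of cup_d in the frame of mat_1 between 0 and 0.008 m)) and angle between each of cup_a, cup_b, cup_c, cup_d's own z axis and vertical below 0.1 rad and linear speed of each of cup_a, cup_b, cup_c, cup_d below 0.02 m/s); the robot touches nothing.
It fails at once if a cup is knocked over (tilted more than 0.8 rad) (angle between any of cup_a, cup_b, cup_c, cup_d's own z axis and vertical above 0.8 rad).
It also fails if it takes over 96 s, if anything falls off the work surface, if the arm or the gripper's body presses on something with over 40 N, if the wrist force passes 120 N, or if a joint passes its speed limit or range.

## Robot

A 6-joint arm with a two-finger parallel gripper is mounted at the origin on the work surface. World frame = base frame: x ahead of the robot, y to its left, z up, the work surface at z = 0. Lengths are in mm, angles in rad, forces in N, time in s.
With the tool pointing down it reaches from about 400 to 925 mm from the base axis. Payload 12.5 kg.
Tool frame: the origin (TCP) lies at the centre of the arm's flange, where the gripper is bolted on; the fingertips stand 190 mm ahead of it and the grasp point (between the pads) lies env.grip_point_offset ahead of it (env.grip_point_offset is the distance from the TCP to the grasp point, in mm); z points along the fingers, x is the direction in which the jaws open and shut, and the axes are right-handed (so a half turn about z gives the same grasp; the last joint's range is limited). The gripper opens to 95 mm and grips with 3 to 60 N. Pads are 20 mm wide; open, the fingers measure 119 mm over their backs; the gripper's body (75 mm by 180 mm) begins 59 mm behind the grasp point.
Start: joints at [1.214, 0.491, 1.559, -0, 1.092, -0.106], TCP at [155.088, 605.452, 404.761] pointing down, gripper open.
Joint ranges: [-3.1, 3.1], [-0.84, 2.19], [0.05, 2.79], [-1.13, 4.28], [0.06, 2.93], [-2.69, 2.69]. Speed limits (rad/s): [2.22, 2.22, 2.79, 3.14, 3.14, 3.14].

## Interface

Orientations are given as [roll, pitch, yaw] about the fixed x, y, z axes, in that order (R = Rz(yaw) Ry(pitch) Rx(roll)).
In Python, from cell import state, read_camera, camera_model, job_done, env gives the robot as it stands.
- The arm moves only by the tool arm_command, never from a script. Its argument "steps" is a list of rows, each a list of 6 numbers: the shift along the tool's x, y, z in cm, then the turn, a rotation vector about the tool's x, y, z in degrees. In form: [[dx, dy, dz, rx, ry, rz], ...]. A call has 1 to 12 rows; each row is the pose to reach, as a shift and turn from the pose commanded when the call began, along the tool's axes at that moment; what a row does not reach only later rows make up. A row lasts 1/12 s, in which the tool goes at most 41.7 mm and 7.16 degrees, less where a joint would pass 70% of its speed; a pose out of reach is approached as far as the arm can. A call with a gripper value outside its range is refused whole. "jaw" is the finger opening in cm, from 0 to 9.51, set as the call begins (left out, the last holds). The fingers move at their own pace and stop on an object; the grip force is fixed at half the most. Time passes only in rows, so rows that repeat a pose let the fingers close. It gives the time, the measured TCP pose, the force and the opening at its end, in the units of the state.
- state(): the state, without advancing time (a new reading comes with each control period).
- read_camera(name): name is "scene" or "top" or "wrist"; returns the picture (420x560x3 uint8, red, green, blue); there is no depth.
- camera_model(name): a dict with "K" (3x3 intrinsics, pixels), "xyz" and "rotation" of the camera in the world. Camera axes: x right, y up, looking along -z (the intrinsics and any distortion apply to the point x, -y, -z); pixel columns grow to the right and rows downward; lengths in mm; the calibration is good to about 2 mm. A picture is of the moment at which its call begins: read the wrist's pose just before it. camera_model takes no time and is no camera call; for the wrist camera it gives the pose at the moment of the call.
- job_done(): hands the job in, once; it reports no verdict.
The state is a dict: "t": time; "joints": joint angles; "qvel": joint speeds; "tau": joint torques, N m; "eef_pos": TCP position; "tcp_rot": TCP orientation; "ft_force": force on the tool from outside, world axes, zero at the start; "moment": the same for the moment, N m; "opening": opening from 0.0 (shut) to 1.0 (fully open).
Only numpy, scipy, OpenCV 4.12 (cv2) and the standard library are available. Lean on these libraries where they do the work, as an engineer would, in place of code of your own. Each camera call takes 0.05 s, during which the arm holds its last target. There are 200 camera calls.

## Working session

There is one attempt and no reset: what is moved stays moved. The work goes in short steps, Python scripts to look and compute and a tool call to move; the robot and the scene stay as the last step left them, time stands still between calls to the robot, and variables do not carry over. Pictures are saved under pics/ and viewed, about 12 in all and at most 16, crops included, and the job is handed in when it is done.

Besides the shell and the picture viewer there is one more tool, called as name(argument=value, ...), one argument or row to a line, values as JSON. arm_command: Moves the arm, as the interface text tells. Its arguments: {"type":"object","properties":{"steps":{"type":"array"},"jaw":{"type":"number"}},"required":["steps"]}

```bash
ls; mkdir -p pics; python3 - <<'E'
from cell import *
import cv2
s=state();print(s,env.grip_point_offset)
for n in("scene","top"):
    im=read_camera(n);cv2.imwrite(f"pics/{n}0.png",im[:,:,::-1]);m=camera_model(n);print(n,m)
print(camera_model("wrist"))
E
```

```text
pics
{'t': 0.0, 'joints': array([ 1.21440535e+00,  4.91568583e-01,  1.55945249e+00, -3.97879855e-05,
        1.09169097e+00, -1.05584762e-01]), 'qvel': array([-1.51273466e-03,  1.60094460e-03,  1.11886350e-04, -7.55677418e-04,
        4.11867610e-05,  4.12154737e-05]), 'tau': array([-1.23677208e-03, -6.12625122e+01, -2.58193338e+01,  6.92244200e-02,
        4.82199644e-02, -1.86940943e-04]), 'eef_pos': array([155.07611343, 605.42285614, 404.15497613]), 'tcp_rot': array([-3.14150977e+00,  1.11686823e-03,  1.32000852e+00]), 'ft_force': array([0.42010407, 0.23852998, 0.5225317 ]), 'moment': array([-0.01197185,  0.00062481,  0.02717029]), 'opening': 1.0011461970088653} 171.3
scene {'K': array([[386.55805493,   0.        , 274.64986925],
       [  0.        , 386.55805493, 206.33838931],
       [  0.        ,   0.        ,   1.        ]]), 'xyz': array([1110.91203914,   10.77862876,  471.03093583]), 'rotation': array([ 0.98257514, -0.017799  ,  1.61535095])}
top {'K': array([[481.50748564,   0.        , 269.55116359],
       [  0.        , 481.50748564, 210.23518405],
       [  0.        ,   0.        ,   1.        ]]), 'xyz': array([420.95559526,   1.99028281, 943.69539748]), 'rotation': array([ 8.41917461e-02,  2.05126945e-04, -1.56582027e+00])}
{'K': array([[331.06476444,   0.        , 280.13197232],
       [  0.        , 331.06476444, 209.80123344],
       [  0.        ,   0.        ,   1.        ]]), 'xyz': array([ 82.82499144, 624.52210096, 385.29572783]), 'rotation': array([-2.71094047e-01,  3.85022649e-05,  1.31963673e+00])}
```

View pics/scene0.png

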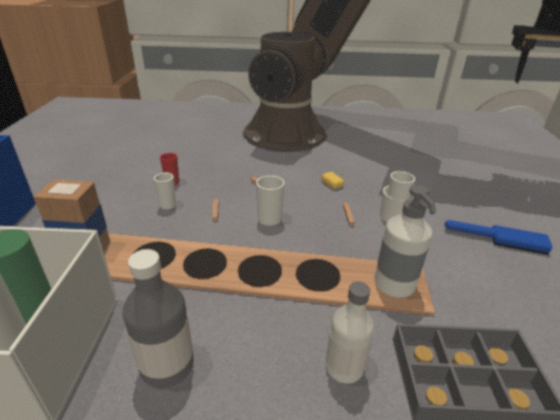

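View pics/top0.png

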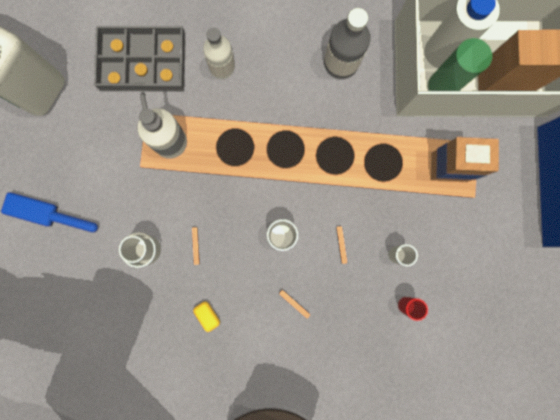

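The cups stand on the bare table at these top-view pixels:
- **cup_a with cup_c inside:** (137,250)
- **cup_b:** (282,235)
- **cup_d:** (406,255)

The lookalikes are the red cup (415,309), the squat white bottle (218,50) and the pump bottle (162,130). The pump is at the image left (+y), next to mat_4. So the order is a→4, b→3, c→2, d→1.

```bash
cat > h.py <<'E'
import numpy as np, cv2
from scipy.spatial.transform import Rotation as R
from cell import *
def ray(m,px,z):
    """pixel(s) -> world point on plane z"""
    px=np.atleast_2d(px).astype(float); K=m["K"]
    d=np.c_[(px[:,0]-K[0,2])/K[0,0],-(px[:,1]-K[1,2])/K[1,1],-np.ones(len(px))]
    d=R.from_euler("xyz",m["rotation"]).apply(d); o=np.array(m["xyz"])
    return o+d*((z-o[2])/d[:,2])[:,None]
def blob(mask,c,r):
    """centre and diameter of the blob's enclosing outline within r of c"""
    w=np.zeros(mask.shape,np.uint8); cv2.circle(w,c,r,255,-1)
    cs,_=cv2.findContours(cv2.bitwise_and(mask,w),cv2.RETR_EXTERNAL,cv2.CHAIN_APPROX_NONE)
    return max(cs,key=cv2.contourArea)
E
python3 - <<'E'
from h import *
im=cv2.imread("pics/top0.png"); m=camera_model("top")
g=im.max(2); dark=(g<45).astype(np.uint8)*255
for i,c in enumerate([(383,162),(335,155),(286,149),(235,147)]):
    k=blob(dark,c,30); e=cv2.fitEllipse(k); print("mat",i+1,e[0],e[1],ray(m,e[0],14).round(1))
hsv=cv2.cvtColor(im,cv2.COLOR_BGR2HSV)
for n,c,z in(("a",(137,250),60),("c",(134,250),97),("b",(282,235),88),("d",(406,255),70)):
    print(n,ray(m,c,z).round(1))
print("pump",ray(m,(160,135),100))
rows=[im[c[1]-30:c[1]+30,c[0]-30:c[0]+30] for c in((137,250),(282,235),(406,255))]
cv2.imwrite("pics/crop0.png",cv2.resize(np.hstack(rows),None,fx=4.4,fy=4.4,interpolation=cv2.INTER_CUBIC))
E
```

```text
Traceback (most recent call last):
  File "h.py", line 14, in blob
    return max(cs,key=cv2.contourArea)
ValueError: max() iterable argument is empty
```

```bash
python3 - <<'E'
from h import *
im=cv2.imread("pics/top0.png"); m=camera_model("top")
g=im.max(2); print(im[149,286],im[162,383]); dark=(g<70).astype(np.uint8)*255
for i,c in enumerate([(383,162),(335,155),(286,149),(235,147)]):
    k=blob(dark,c,30); e=cv2.fitEllipse(k); print("mat",i+1,e[0],e[1],ray(m,e[0],14).round(1))
for n,c,z in(("a",(137,250),60),("c",(134,250),97),("b",(282,235),88),("d",(406,255),70)):
    print(n,ray(m,c,z).round(1))
print("pump",ray(m,(160,135),100))
rows=[im[c[1]-30:c[1]+30,c[0]-30:c[0]+30] for c in((137,250),(282,235),(406,255))]
cv2.imwrite("pics/crop0.png",cv2.resize(np.hstack(rows),None,fx=4.4,fy=4.4,interpolation=cv2.INTER_CUBIC))
E
```

```text
[46 52 58] [47 50 62]
mat 1 (383.0257263183594, 162.04559326171875) (34.23068618774414, 35.07791519165039) [[ 595.  -218.7   14. ]]
mat 2 (334.7820739746094, 155.12144470214844) (34.188026428222656, 34.85633087158203) [[ 608.3 -124.5   14. ]]
mat 3 (285.1498718261719, 148.75994873046875) (33.97624969482422, 34.403873443603516) [[620.4 -27.4  14. ]]
mat 4 (234.84872436523438, 146.8657989501953) (34.06074142456055, 34.487247467041016) [[623.7  71.2  14. ]]
a [[421.3 244.6  60. ]]
c [[421.3 239.7  97. ]]
b [[449.1 -19.8  88. ]]
d [[ 414.7 -244.4   70. ]]
pump [[625.73070661 198.40550971 100.        ]]
```

View pics/crop0.png

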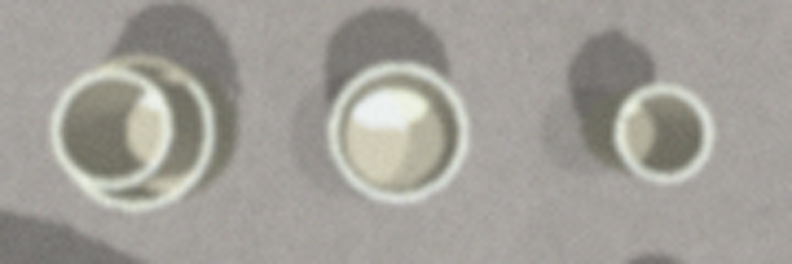

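```bash
cat >> h.py <<'E'
def go(p,yaw,s=None):
    """tool-frame shift (cm) and turn (deg) to put the grasp point at p with this yaw, tool down"""
    s=s or state(); A=R.from_euler("xyz",s["tcp_rot"]); B=R.from_euler("xyz",[np.pi,0,yaw])
    t=np.array(p,float)+[0,0,env.grip_point_offset]
    return np.r_[A.inv().apply(t-s["eef_pos"])/10,(A.inv()*B).as_rotvec(degrees=True)].round(2)
E
python3 - <<'E'
from h import *
im=cv2.imread("pics/top0.png"); m=camera_model("top")
g=cv2.GaussianBlur(im.max(2),(3,3),0); dark=(g<95).astype(np.uint8)*255
for i,c in enumerate([(383,162),(335,155),(286,149),(235,147)]):
    k=blob(dark,c,24); e=cv2.fitEllipse(k); print("mat",i+1,np.round(e[0],1),np.round(e[1],1),ray(m,e[0],14).round(1))
for n,c,z in(("a",(138.1,250),60),("c",(132.7,248.9),97),("b",(282.5,234.8),88),("d",(406.9,255.5),70)):
    print(n,ray(m,c,z).round(1))
print(go([423,243,230],-0.1))
E
```

```text
mat 1 [382.9 162.1] [34.8 36. ] [[ 594.8 -218.5   14. ]]
mat 2 [334.7 155.2] [34.9 35.6] [[ 608.2 -124.3   14. ]]
mat 3 [285.2 148.8] [34.8 35.2] [[620.3 -27.6  14. ]]
mat 4 [234.7 146.8] [34.8 35.2] [[623.7  71.5  14. ]]
a [[421.3 242.6  60. ]]
c [[423.2 242.1  97. ]]
b [[449.5 -20.7  88. ]]
d [[ 413.9 -246.    70. ]]
[-2.846e+01  3.495e+01  3.200e-01  4.000e-02  5.000e-02  8.136e+01]
```

arm_command(
  steps=[
    [-28.5,35,0.3,0,0,81.4],
    [-28.5,35,0.3,0,0,81.4],
    [-28.5,35,0.3,0,0,81.4],
    [-28.5,35,0.3,0,0,81.4],
    [-28.5,35,0.3,0,0,81.4],
    [-28.5,35,0.3,0,0,81.4],
    [-28.5,35,0.3,0,0,81.4],
    [-28.5,35,0.3,0,0,81.4],
    [-28.5,35,0.3,0,0,81.4],
    [-28.5,35,0.3,0,0,81.4],
    [-28.5,35,0.3,0,0,81.4],
    [-28.5,35,0.3,0,0,81.4],
  ],
  jaw=9.5,
)

```text
t: 1.1
eef_pos: [426.2, 238.7, 401.5]
tcp_rot: [3.141, -0.001, -0.112]
ft_force: [-0.1, -0.7, 0.3]
opening: 0.999
```

```bash
python3 - <<'E'
from h import *
s=state();print(s["eef_pos"],s["tcp_rot"],s["t"]); m=camera_model("wrist")
im=read_camera("wrist");cv2.imwrite("pics/w1.png",im[:,:,::-1]);np.save("pics/w1.npy",np.r_[m["xyz"],m["rotation"]])
E
```

```text
[426.19510532 238.69511236 401.54164526] [ 3.14108922e+00 -6.30270768e-04 -1.12205326e-01] 1.1
```

View pics/w1.png

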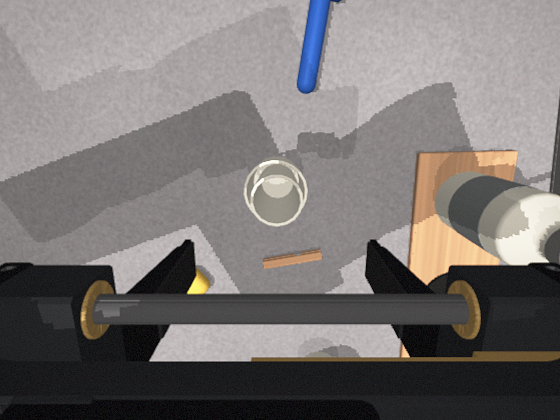

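The cup pair sits at (276,195) in the wrist view: the inner rim (c) near (276,200) and the outer (a) near (276,190). I'll cast both.

```bash
python3 - <<'E'
from h import *
m=camera_model("wrist"); im=cv2.imread("pics/w1.png")
print(m["xyz"].round(1),m["rotation"].round(3))
for p,z in(((276,200),97),((276,190),60)): print(p,ray(m,p,z).round(1))
hsv=cv2.cvtColor(im,cv2.COLOR_BGR2HSV)
print(go([423,242.5,230],-0.1))
E
```

```text
[434.5 315.8 382.5] [-0.271  0.001 -0.112]
(276, 200) [[422.7 246.3  97. ]]
(276, 190) [[422.3 247.4  60. ]]
[-0.22 -0.2   0.02  0.01  0.01 -0.67]
```

arm_command(
  steps=[
    [-0.3,-0.4,3,0,0,-0.7],
    [-0.3,-0.4,6,0,0,-0.7],
    [-0.3,-0.4,8.5,0,0,-0.7],
    [-0.3,-0.4,8.5,0,0,-0.7],
    [-0.3,-0.4,8.5,0,0,-0.7],
    [-0.3,-0.4,8.5,0,0,-0.7],
  ],
)

```text
t: 1.65
eef_pos: [421.0, 247.3, 317.8]
tcp_rot: [-3.141, -0.001, -0.087]
ft_force: [0.0, -0.5, 0.5]
opening: 0.998
```

```bash
python3 - <<'E'
from h import *
s=state();print(s["eef_pos"],s["tcp_rot"],s["t"]); m=camera_model("wrist")
im=read_camera("wrist");cv2.imwrite("pics/w2.png",im[:,:,::-1])
for p in((423,243),(423,247)):
    print(go([*p,85],-0.1))
E
```

```text
[420.9561176  247.29980187 317.80956523] [-3.14103079e+00 -8.71411295e-04 -8.71969323e-02] 1.65
[ 0.23  0.41  6.18 -0.06 -0.1   0.71]
[ 0.19  0.01  6.18 -0.06 -0.1   0.71]
```

View pics/w2.png

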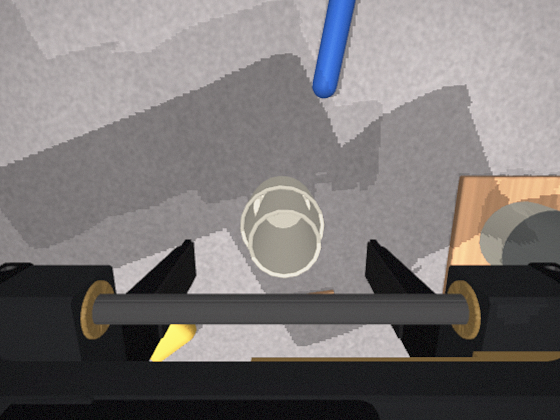

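```bash
python3 - <<'E'
from h import *
s=state();print(s["eef_pos"]); m=camera_model("wrist")
for p,z in(((285,243.5),97),((283,225),60)): print(p,ray(m,p,z).round(1))
m=dict(K=camera_model("top")["K"],**{k:camera_model("top")[k] for k in("xyz","rotation")})
E
```

```text
[420.97891572 247.19851892 318.14337886]
(285, 243.5) [[425.1 244.2  97. ]]
(283, 225) [[424.2 244.8  60. ]]
```

arm_command(
  steps=[
    [0.4,0.3,1.5,0,0,0.7],
    [0.4,0.3,4,0,0,0.7],
    [0.4,0.3,6.1,0,0,0.7],
    [0.4,0.3,6.1,0,0,0.7],
    [0.4,0.3,6.1,0,0,0.7],
  ],
)

```text
t: 2.12
eef_pos: [424.8, 243.7, 256.5]
tcp_rot: [-3.142, 0.0, -0.1]
ft_force: [-0.3, -0.4, 0.9]
opening: 0.996
```

arm_command(
  steps=[
    [0,0,0,0,0,0],
    [0,0,0,0,0,0],
    [0,0,0,0,0,0],
    [0,0,0,0,0,0],
    [0,0,0,0,0,0],
    [0,0,0,0,0,0],
    [0,0,0,0,0,0],
    [0,0,0,0,0,0],
  ],
  jaw=3,
)

```text
t: 2.78
eef_pos: [424.5, 243.5, 255.8]
tcp_rot: [-3.142, 0.0, -0.101]
ft_force: [-0.2, 0.4, -0.3]
opening: 0.497
```

arm_command(
  steps=[
    [0,0,-0.5,0,0,0],
    [0,0,-1,0,0,0],
    [0,0,-1.7,0,0,0],
    [0,0,-2.7,0,0,0],
    [0,0,-4,0,0,0],
    [0,0,-6,0,0,0],
    [0,0,-8,0,0,0],
    [0,0,-10,0,0,0],
    [0,0,-11.5,0,0,0],
    [0,0,-12,0,0,0],
    [0,0,-12,0,0,0],
    [0,0,-12,0,0,0],
  ],
)

```text
t: 3.78
eef_pos: [424.3, 243.3, 375.5]
tcp_rot: [-3.142, -0.0, -0.101]
ft_force: [-1.4, -0.8, -0.3]
opening: 0.498
```

```bash
python3 - <<'E'
from h import *
s=state();print(s["eef_pos"],s["ft_force"],s["opening"])
im=read_camera("wrist");cv2.imwrite("pics/w3.png",im[:,:,::-1]);print(go([608,-124,205],-0.1))
t=read_camera("scene");cv2.imwrite("pics/s3.png",np.hstack([im[:,:,::-1],t[100:,300:,::-1].copy().repeat(1,0)[:0].reshape(0,1,3)]) if 0 else t[:,:,::-1])
E
```

```text
[424.30674678 243.34339749 375.5486216 ] [-1.4355021  -0.84530172 -0.33851641] 0.4975864474411383
[ 2.197e+01  3.470e+01 -1.300e-01  2.000e-02  5.000e-02 -4.000e-02]
```

View pics/w3.png

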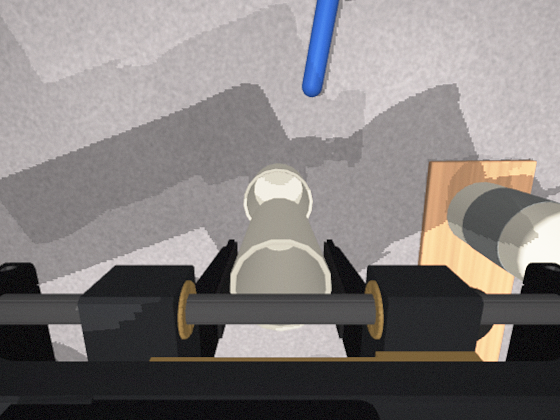

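```bash
python3 - <<'E'
from h import *
m=camera_model("wrist");s=state()
c=ray(m,(281,284),s["eef_pos"][2]-171.3+12.5)[0];print(c-s["eef_pos"]); print(ray(m,(278.5,202),60))
E
```

```text
[   1.20945794    1.05002449 -158.8       ]
[[423.40108352 244.6410114   60.        ]]
```

arm_command(
  steps=[
    [2,3,0,0,0,0],
    [4,6,0,0,0,0],
    [6,10,0,0,0,0],
    [8,13,0,0,0,0],
    [10,16,0,0,0,0],
    [12,19,0,0,0,0],
    [14,22.5,0,0,0,0],
    [16,26,0,0,0,0],
    [18,29,0,0,0,0],
    [20,32,0,0,0,0],
    [21.5,34,0,0,0,0],
    [22,34.7,0,0,0,0],
  ],
)

```text
t: 4.88
eef_pos: [609.8, -127.1, 374.1]
tcp_rot: [-3.142, 0.001, -0.103]
ft_force: [0.2, 0.2, -0.7]
opening: 0.503
```

arm_command(
  steps=[
    [0,0,0,0,0,0],
    [0,0,0,0,0,0],
    [0,0,0,0,0,0],
    [0,0,0,0,0,0],
  ],
)

```text
t: 5.22
eef_pos: [608.1, -122.6, 375.7]
tcp_rot: [-3.141, 0.0, -0.099]
ft_force: [0.4, 0.6, -1.1]
opening: 0.5
```

```bash
python3 - <<'E'
from h import *
s=state();print(s["eef_pos"],s["ft_force"],s["opening"])
im=read_camera("wrist");cv2.imwrite("pics/w4.png",im[:,:,::-1]);m=camera_model("wrist")
g=cv2.GaussianBlur(im.max(2),(3,3),0); d=((g<85)*255).astype(np.uint8); d[235:]=0
for k in cv2.findContours(d,cv2.RETR_EXTERNAL,cv2.CHAIN_APPROX_NONE)[0]:
    if cv2.contourArea(k)>600:
        e=cv2.fitEllipse(k);print(np.round(e[0]),np.round(e[1]),ray(m,e[0],14).round(1))
E
```

```text
[ 608.13453842 -122.59170062  375.72900544] [ 0.42992914  0.63895014 -1.14117314] 0.49952562738177814
[502. 200.] [43. 79.] [[ 843.7 -154.    14. ]]
[281. 187.] [55. 72.] [[ 610.1 -116.8   14. ]]
[283.  95.] [75. 80.] [[621.4 -26.1  14. ]]
[276.  11.] [29. 78.] [[622.2  47.4  14. ]]
```

View pics/w4.png

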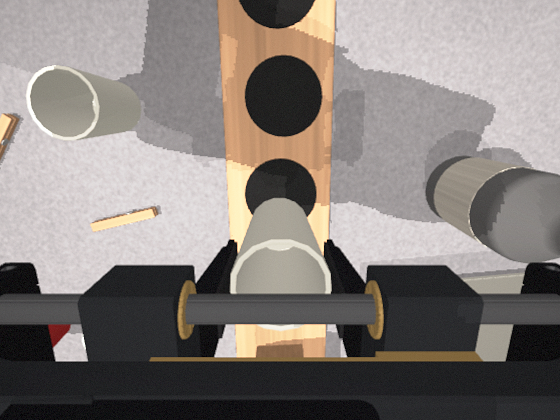

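arm_command(
  steps=[
    [0.1,0.2,2,0,0,0],
    [0.1,0.2,5,0,0,0],
    [0.1,0.2,8,0,0,0],
    [0.1,0.2,9.5,0,0,0],
    [0.1,0.2,10.3,0,0,0],
    [0.1,0.2,10.6,0,0,0],
    [0.1,0.2,10.8,0,0,0],
    [0.1,0.2,11,0,0,0],
    [0.1,0.2,11.05,0,0,0],
    [0.1,0.2,11.05,0,0,0],
    [0.1,0.2,11.05,0,0,0],
  ],
)

```text
t: 6.18
eef_pos: [609.4, -126.0, 265.9]
tcp_rot: [3.141, -0.001, -0.101]
ft_force: [-0.3, -0.0, 0.1]
opening: 0.498
```

arm_command(
  steps=[
    [0,-0.15,0.05,0,0,0],
    [0,-0.15,0.1,0,0,0],
    [0,-0.15,0.1,0,0,0],
  ],
)

```text
t: 6.43
eef_pos: [609.5, -124.4, 264.7]
tcp_rot: [3.142, -0.001, -0.101]
ft_force: [-1.5, 0.5, 4.1]
opening: 0.497
```

arm_command(
  steps=[
    [0,0,0,0,0,0],
    [0,0,0,0,0,0],
    [0,0,0,0,0,0],
    [0,0,0,0,0,0],
    [0,0,0,0,0,0],
    [0,0,0,0,0,0],
    [0,0,0,0,0,0],
    [0,0,0,0,0,0],
  ],
  jaw=9.5,
)

```text
t: 7.1
eef_pos: [609.5, -124.5, 264.2]
tcp_rot: [-3.141, 0.0, -0.101]
ft_force: [0.0, 0.5, 0.7]
opening: 0.978
```

arm_command(
  steps=[
    [0,0,-1.5,0,0,0],
    [0,0,-4,0,0,0],
    [0,0,-7,0,0,0],
    [0,0,-10,0,0,0],
    [0,0,-12,0,0,0],
    [0,0,-12,0,0,0],
    [0,0,-12,0,0,0],
  ],
)

```text
t: 7.68
eef_pos: [609.3, -124.5, 385.1]
tcp_rot: [3.141, -0.002, -0.101]
ft_force: [0.5, -0.5, 0.0]
opening: 0.998
```

```bash
python3 - <<'E'
from h import *
s=state();print(s["eef_pos"],s["ft_force"],s["opening"])
print(go([424,244.5,204],-0.1))
E
```

```text
[ 609.33009659 -124.45517698  385.10983749] [ 0.51255106 -0.51595503  0.04224714] 0.9977361016311824
[-2.215e+01 -3.485e+01  9.200e-01  2.000e-02 -1.100e-01 -4.000e-02]
```

arm_command(
  steps=[
    [-2,-3,0,0,0,0],
    [-4,-6,0,0,0,0],
    [-6,-10,0,0,0,0],
    [-8,-13,0,0,0,0],
    [-10,-16,0,0,0,0],
    [-12,-19,0,0,0,0],
    [-14,-22.5,0,0,0,0],
    [-16,-26,0,0,0,0],
    [-18.5,-29,0,0,0,0],
    [-20.5,-32.5,0,0,0,0],
    [-22.1,-34.8,0,0,0,0],
    [-22.1,-34.8,0,0,0,0],
  ],
)

```text
t: 8.68
eef_pos: [422.2, 247.1, 383.1]
tcp_rot: [3.141, 0.002, -0.097]
ft_force: [0.4, -0.2, -1.2]
opening: 1.002
```

arm_command(
  steps=[
    [0,0,2,0,0,0],
    [0,0,4,0,0,0],
    [0,0,4,0,0,0],
    [0,0,4,0,0,0],
  ],
)

```text
t: 9.02
eef_pos: [424.8, 243.6, 343.2]
tcp_rot: [3.14, 0.003, -0.101]
ft_force: [0.3, 0.6, 0.1]
opening: 0.996
```

```bash
python3 - <<'E'
from h import *
s=state();print(s["eef_pos"],s["tcp_rot"])
im=read_camera("wrist");m=camera_model("wrist");t=read_camera("top")
cv2.imwrite("pics/w5.png",np.hstack([cv2.resize(im[80:300,150:410],None,fx=1.5,fy=1.5),cv2.resize(t[100:320,120:390],None,fx=1.5,fy=1.5)])[:,:,::-1]);print(go([424,244.5,42],-0.1))
np.save("pics/w5.npy",np.array([m],dtype=object),allow_pickle=True)
E
```

```text
[424.75440522 243.62193484 343.20808742] [ 3.14009480e+00  2.88004520e-03 -1.00993755e-01]
[-0.11 -0.07 13.13 -0.   -0.   -0.07]
```

View pics/w5.png

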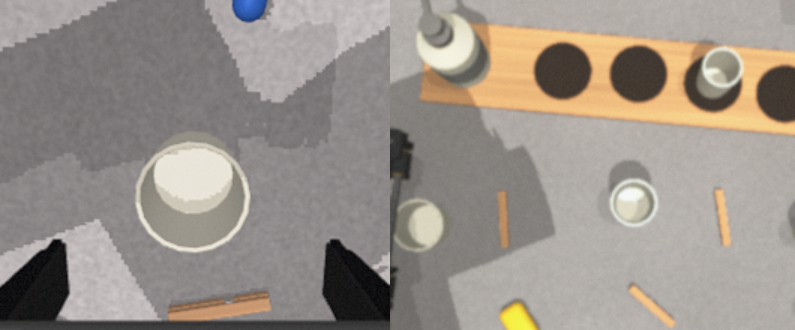

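```bash
python3 - <<'E'
from h import *
print(ray(camera_model("wrist"),(278.7,211.3),60),ray(camera_model("top"),(341.3,145.3),106))
E
```

```text
[[424.70906526 244.75154332  60.        ]] [[ 607.35564601 -123.61770281  106.        ]]
```

arm_command(
  steps=[
    [0,-0.1,2,0,0,0],
    [0,-0.1,5,0,0,0],
    [0,-0.1,8,0,0,0],
    [0,-0.1,11,0,0,0],
    [0,-0.1,13,0,0,0],
    [0,-0.1,13,0,0,0],
    [0,-0.1,13,0,0,0],
  ],
)

```text
t: 9.7
eef_pos: [425.1, 244.9, 214.5]
tcp_rot: [3.141, 0.001, -0.101]
ft_force: [1.1, 0.5, 0.3]
opening: 1.004
```

arm_command(
  steps=[
    [0,0,0,0,0,0],
    [0,0,0,0,0,0],
    [0,0,0,0,0,0],
    [0,0,0,0,0,0],
    [0,0,0,0,0,0],
    [0,0,0,0,0,0],
    [0,0,0,0,0,0],
    [0,0,0,0,0,0],
  ],
  jaw=4.5,
)

```text
t: 10.37
eef_pos: [424.7, 245.0, 214.8]
tcp_rot: [-3.141, -0.001, -0.101]
ft_force: [-0.8, -0.7, 7.4]
opening: 0.669
```

arm_command(
  steps=[
    [0,0,-1,0,0,0],
    [0,0,-2,0,0,0],
    [0,0,-4,0,0,0],
    [0,0,-7,0,0,0],
    [0,0,-10,0,0,0],
    [0,0,-13,0,0,0],
    [0,0,-16,0,0,0],
    [0,0,-17,0,0,0],
    [0,0,-17,0,0,0],
    [0,0,-17,0,0,0],
  ],
)

```text
t: 11.2
eef_pos: [424.3, 244.8, 384.9]
tcp_rot: [-3.141, -0.001, -0.101]
ft_force: [0.2, -0.1, 0.2]
opening: 0.665
```

```bash
python3 - <<'E'
from h import *
print(go([623.5,71,211],-0.1))
E
```

```text
[21.57 15.29  0.28 -0.04 -0.08 -0.04]
```

arm_command(
  steps=[
    [0,2,0,0,0,0],
    [0,5,0,0,0,0],
    [1,8,0,0,0,0],
    [3,11,0,0,0,0],
    [6,14,0,0,0,0],
    [9,15.3,0,0,0,0],
    [12,15.3,0,0,0,0],
    [15,15.3,0,0,0,0],
    [18,15.3,0,0,0,0],
    [20.5,15.3,0,0,0,0],
    [21.6,15.3,0,0,0,0],
    [21.6,15.3,0,0,0,0],
  ],
)

```text
t: 12.2
eef_pos: [625.9, 70.5, 381.9]
tcp_rot: [3.141, 0.002, -0.101]
ft_force: [-0.8, -0.0, -0.5]
opening: 0.672
```

arm_command(
  steps=[
    [0,0,0,0,0,0],
    [0,0,0,0,0,0],
    [0,0,0,0,0,0],
  ],
)

```text
t: 12.45
eef_pos: [623.4, 71.2, 383.9]
tcp_rot: [3.142, 0.001, -0.1]
ft_force: [-0.3, -0.3, -1.6]
opening: 0.667
```

```bash
python3 - <<'E'
from h import *
s=state();print(s["eef_pos"],s["tcp_rot"],s["opening"])
im=read_camera("wrist");m=camera_model("wrist")
cv2.imwrite("pics/w6.png",im[:,:,::-1]);print(go([623.7,71,58],-0.1))
E
```

```text
[623.42156434  71.20738292 383.94847738] [ 3.14155221e+00  1.01907754e-03 -1.00388043e-01] 0.6668935465716717
[ 0.03  0.02 15.5  -0.    0.02 -0.02]
```

View pics/w6.png

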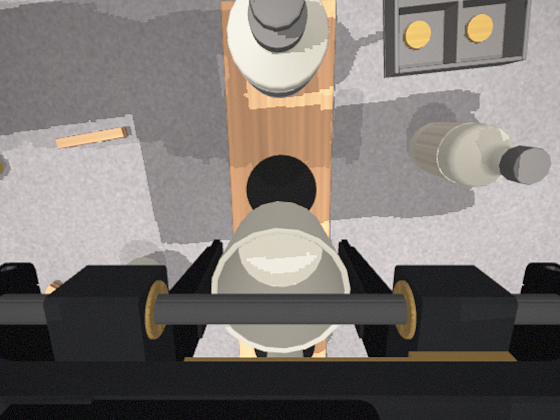

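arm_command(
  steps=[
    [0,0,2,0,0,0],
    [0,0,5,0,0,0],
    [0,0,8,0,0,0],
    [0,0,11,0,0,0],
    [0,0,13.5,0,0,0],
    [0,0,14.7,0,0,0],
    [0,0,15.1,0,0,0],
    [0,0,15.3,0,0,0],
    [0,0,15.4,0,0,0],
    [0,0,15.4,0,0,0],
  ],
)

```text
t: 13.33
eef_pos: [624.4, 71.1, 231.5]
tcp_rot: [-3.141, -0.002, -0.101]
ft_force: [-0.8, -0.1, -0.8]
opening: 0.667
```

arm_command(
  steps=[
    [0,0,0.1,0,0,0],
    [0,0,0.1,0,0,0],
    [0,0,0.1,0,0,0],
    [0,0,0.1,0,0,0],
  ],
)

```text
t: 13.67
eef_pos: [624.3, 71.0, 229.6]
tcp_rot: [-3.141, -0.001, -0.101]
ft_force: [-0.4, -0.8, -0.6]
opening: 0.67
```

arm_command(
  steps=[
    [0,0,0.05,0,0,0],
    [0,0,0.05,0,0,0],
    [0,0,0.1,0,0,0],
    [0,0,0.1,0,0,0],
  ],
)

```text
t: 14.0
eef_pos: [624.3, 71.0, 228.8]
tcp_rot: [-3.142, -0.0, -0.101]
ft_force: [-1.8, -0.9, 6.9]
opening: 0.667
```

arm_command(
  steps=[
    [0,0,0,0,0,0],
    [0,0,0,0,0,0],
    [0,0,0,0,0,0],
    [0,0,0,0,0,0],
    [0,0,0,0,0,0],
    [0,0,0,0,0,0],
    [0,0,0,0,0,0],
  ],
  jaw=9.5,
)

```text
t: 14.58
eef_pos: [624.2, 71.0, 228.1]
tcp_rot: [-3.141, 0.0, -0.101]
ft_force: [0.9, -0.6, 1.0]
opening: 0.996
```

arm_command(
  steps=[
    [0,0,-1.5,0,0,0],
    [0,0,-4,0,0,0],
    [0,0,-7,0,0,0],
    [0,0,-10,0,0,0],
    [0,0,-13,0,0,0],
    [0,0,-15,0,0,0],
    [0,0,-15,0,0,0],
    [0,0,-15,0,0,0],
  ],
)

```text
t: 15.25
eef_pos: [624.0, 71.0, 379.2]
tcp_rot: [-3.141, -0.002, -0.101]
ft_force: [-0.6, 0.4, -0.3]
opening: 0.997
```

```bash
python3 - <<'E'
from h import *
print(state()["eef_pos"],go([449.5,-20.7,190],-0.1))
E
```

```text
[624.04593537  71.00783519 379.15052662] [-16.45  10.88   1.75  -0.02  -0.12  -0.04]
```

Contact was felt at 229 mm and the cup was released. Next is cup_b.

arm_command(
  steps=[
    [-2,1.5,0,0,0,0],
    [-5,3,0,0,0,0],
    [-8,5,0,0,0,0],
    [-11,7,0,0,0,0],
    [-14,9,0,0,0,0],
    [-16,10.5,1,0,0,0],
    [-16.5,10.9,1.8,0,0,0],
    [-16.5,10.9,1.8,0,0,0],
    [-16.5,10.9,1.8,0,0,0],
    [-16.5,10.9,1.8,0,0,0],
  ],
)

```text
t: 16.08
eef_pos: [449.8, -20.7, 360.0]
tcp_rot: [-3.141, 0.0, -0.101]
ft_force: [0.1, 0.7, 0.6]
opening: 0.998
```

```bash
python3 - <<'E'
from h import *
s=state();print(s["eef_pos"])
im=read_camera("wrist");t=read_camera("top")
cv2.imwrite("pics/w7.png",np.hstack([cv2.resize(im[80:300,150:410],None,fx=1.5,fy=1.5),cv2.resize(t[100:320,120:390],None,fx=1.5,fy=1.5)])[:,:,::-1]);print(go([449.5,-20.7,66],-0.1))
E
```

```text
[449.826021   -20.695909   360.03218674]
[-3.000e-02  2.000e-02  1.229e+01 -1.000e-02 -1.000e-02 -0.000e+00]
```

View pics/w7.png

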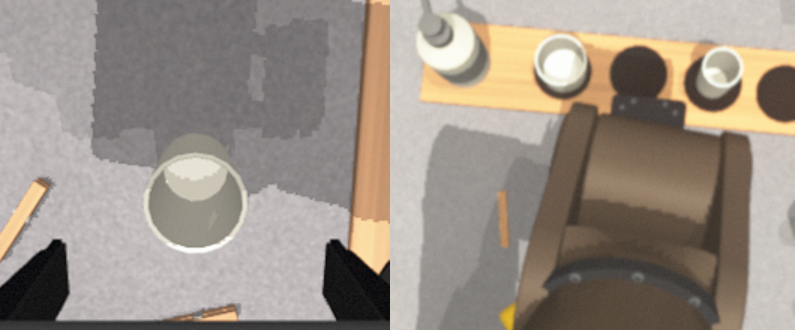

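```bash
python3 - <<'E'
from h import *
p=ray(camera_model("wrist"),(280,214.7),88)[0];print(p,ray(camera_model("top"),(234.7,142.7),74));print(go([*p[:2],66],-0.1))
E
```

```text
[450.70319528 -18.87968193  88.        ] [[618.3536467   67.08108238  74.        ]]
[ 7.000e-02 -1.700e-01  1.229e+01 -1.000e-02 -1.000e-02 -0.000e+00]
```

arm_command(
  steps=[
    [0.1,-0.1,2,0,0,0],
    [0.1,-0.1,5,0,0,0],
    [0.1,-0.1,8,0,0,0],
    [0.1,-0.1,11,0,0,0],
    [0.1,-0.1,12.2,0,0,0],
    [0.1,-0.1,12.2,0,0,0],
    [0.1,-0.1,12.2,0,0,0],
    [0.1,-0.1,12.2,0,0,0],
  ],
)

```text
t: 16.85
eef_pos: [450.7, -19.8, 239.0]
tcp_rot: [3.142, -0.001, -0.1]
ft_force: [0.7, 0.0, 0.4]
opening: 0.998
```

arm_command(
  steps=[
    [0,0,0,0,0,0],
    [0,0,0,0,0,0],
    [0,0,0,0,0,0],
    [0,0,0,0,0,0],
    [0,0,0,0,0,0],
    [0,0,0,0,0,0],
    [0,0,0,0,0,0],
    [0,0,0,0,0,0],
  ],
  jaw=4,
)

```text
t: 17.52
eef_pos: [450.2, -20.0, 238.3]
tcp_rot: [-3.142, 0.0, -0.101]
ft_force: [-1.2, -0.1, 3.4]
opening: 0.582
```

arm_command(
  steps=[
    [0,0,-1,0,0,0],
    [0,0,-2,0,0,0],
    [0,0,-4,0,0,0],
    [0,0,-7,0,0,0],
    [0,0,-10,0,0,0],
    [0,0,-13,0,0,0],
    [0,0,-14,0,0,0],
    [0,0,-14,0,0,0],
    [0,0,-14,0,0,0],
  ],
)

```text
t: 18.27
eef_pos: [449.9, -19.9, 378.1]
tcp_rot: [-3.142, -0.001, -0.101]
ft_force: [0.2, -0.3, -0.3]
opening: 0.584
```

```bash
python3 - <<'E'
from h import *
print(state()["eef_pos"],go([620.7,-27,206],-0.1))
E
```

```text
[449.93543109 -19.90589679 378.115349  ] [17.06 -1.01  0.09 -0.   -0.04 -0.04]
```

arm_command(
  steps=[
    [2,0,0,0,0,0],
    [5,0,0,0,0,0],
    [8,0,0,0,0,0],
    [11,-0.5,0,0,0,0],
    [14,-1,0,0,0,0],
    [16,-1,0,0,0,0],
    [17,-1,0,0,0,0],
    [17,-1,0,0,0,0],
    [17,-1,0,0,0,0],
    [17,-1,0,0,0,0],
  ],
)

```text
t: 19.1
eef_pos: [619.7, -27.1, 377.0]
tcp_rot: [-3.141, 0.002, -0.101]
ft_force: [-0.0, 0.2, -0.1]
opening: 0.587
```

```bash
python3 - <<'E'
from h import *
s=state();print(s["eef_pos"],s["opening"])
im=read_camera("wrist");cv2.imwrite("pics/w8.png",cv2.resize(im[0:300,130:430],None,fx=2,fy=2)[:,:,::-1]);print(go([620.7,-27,81],-0.1))
E
```

```text
[619.67205701 -27.06417032 377.02812868] 0.586752013367947
[ 1.300e-01 -2.000e-02  1.252e+01 -1.000e-02  9.000e-02 -4.000e-02]
```

View pics/w8.png

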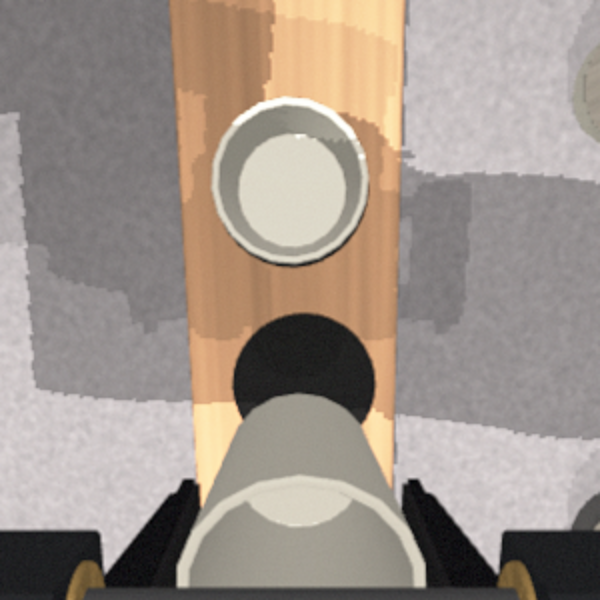

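```bash
python3 - <<'E'
from h import *
m=camera_model("wrist")
print(ray(m,(275,90.5),74),ray(m,(276,95),19),ray(m,(282,190),14)[0])
k=camera_model("wrist"); Rm=R.from_euler("xyz",m["rotation"])
for P in((623.7,71.3,14),(620.5,-27.3,14)):
  for r in(0,36,38): 
    for a in (0,90,180,270):
      q=np.array(P)+[r*np.cos(np.radians(a)),r*np.sin(np.radians(a)),0]; c=Rm.inv().apply(q-m["xyz"]); print(r,a,(np.array([m["K"][0,2]-m["K"][0,0]*c[0]/c[2]-130,m["K"][1,2]+m["K"][1,1]*c[1]/c[2]])*2).round())
E
```

```text
[[625.64690751  70.3466689   74.        ]] [[625.67154534  70.35265981  19.        ]] [622.01187307 -25.01967917  14.        ]
0 0 [288. 189.]
0 90 [288. 189.]
0 180 [288. 189.]
0 270 [288. 189.]
36 0 [361. 181.]
36 90 [280. 110.]
36 180 [216. 197.]
36 270 [295. 264.]
38 0 [365. 181.]
38 90 [280. 105.]
38 180 [212. 197.]
38 270 [296. 268.]
0 0 [302. 384.]
0 90 [302. 384.]
0 180 [302. 384.]
0 270 [302. 384.]
36 0 [369. 378.]
36 90 [295. 317.]
36 180 [235. 391.]
36 270 [308. 449.]
38 0 [373. 377.]
38 90 [294. 313.]
38 180 [231. 391.]
38 270 [309. 452.]
```

Cup_a is within about 2 mm of mat 4's centre. The visible edges of mat 3 match the estimate.

arm_command(
  steps=[
    [0.15,0,2,0,0,0],
    [0.15,0,5,0,0,0],
    [0.15,0,8,0,0,0],
    [0.15,0,10.5,0,0,0],
    [0.15,0,11.7,0,0,0],
    [0.15,0,12.1,0,0,0],
    [0.15,0,12.3,0,0,0],
    [0.15,0,12.4,0,0,0],
    [0.15,0,12.4,0,0,0],
    [0.15,0,12.4,0,0,0],
    [0.15,0,12.4,0,0,0],
  ],
)

```text
t: 20.07
eef_pos: [621.9, -27.2, 255.2]
tcp_rot: [-3.142, -0.002, -0.101]
ft_force: [-0.8, -0.5, -0.8]
opening: 0.58
```

arm_command(
  steps=[
    [0,0,0.1,0,0,0],
    [0,0,0.15,0,0,0],
    [0,0,0.2,0,0,0],
    [0,0,0.25,0,0,0],
    [0,0,0.25,0,0,0],
  ],
)

```text
t: 20.48
eef_pos: [621.8, -27.2, 252.3]
tcp_rot: [-3.142, -0.0, -0.101]
ft_force: [-1.6, 0.7, 6.4]
opening: 0.581
```

Contact was felt at the expected height, so I'm releasing cup_b.

arm_command(
  steps=[
    [0,0,0,0,0,0],
    [0,0,0,0,0,0],
    [0,0,0,0,0,0],
    [0,0,0,0,0,0],
    [0,0,0,0,0,0],
    [0,0,0,0,0,0],
    [0,0,0,0,0,0],
  ],
  jaw=9.5,
)

```text
t: 21.07
eef_pos: [621.8, -27.2, 251.7]
tcp_rot: [-3.142, 0.0, -0.101]
ft_force: [-0.1, -0.5, -0.4]
opening: 0.984
```

arm_command(
  steps=[
    [0,0,-1.5,0,0,0],
    [0,0,-4,0,0,0],
    [0,0,-7,0,0,0],
    [0,0,-10,0,0,0],
    [0,0,-12,0,0,0],
    [0,0,-12,0,0,0],
    [0,0,-12,0,0,0],
  ],
)

```text
t: 21.65
eef_pos: [621.7, -27.2, 372.6]
tcp_rot: [3.142, -0.002, -0.101]
ft_force: [-0.2, 0.1, -0.9]
opening: 0.997
```

```bash
python3 - <<'E'
from h import *
print(state()["eef_pos"],go([414.5,-246,175],-0.1))
E
```

```text
[621.68290235 -27.20244486 372.60935793] [-18.42  23.85   2.59   0.    -0.12  -0.04]
```

arm_command(
  steps=[
    [-2,2.5,0,0,0,0],
    [-4,5,0,0,0,0],
    [-6,8,0,0,0,0],
    [-8,10.5,0,0,0,0],
    [-10.5,13.5,0,0,0,0],
    [-13,16.5,0,0,0,0],
    [-15,19.5,0,0,0,0],
    [-17,22,0.5,0,0,0],
    [-18.4,23.8,2.6,0,0,0],
    [-18.4,23.8,2.6,0,0,0],
    [-18.4,23.8,2.6,0,0,0],
    [-18.4,23.8,2.6,0,0,0],
  ],
)

```text
t: 22.65
eef_pos: [415.2, -245.4, 345.3]
tcp_rot: [-3.141, 0.001, -0.101]
ft_force: [-0.2, 0.2, 0.5]
opening: 0.996
```

```bash
python3 - <<'E'
from h import *
s=state();print(s["eef_pos"])
im=read_camera("wrist");t=read_camera("top")
cv2.imwrite("pics/w9.png",np.hstack([cv2.resize(im[80:300,150:410],None,fx=1.5,fy=1.5),cv2.resize(t[100:320,140:410],None,fx=1.5,fy=1.5)])[:,:,::-1])
E
```

```text
[ 415.16104163 -245.41694083  345.29009765]
```

View pics/w9.png

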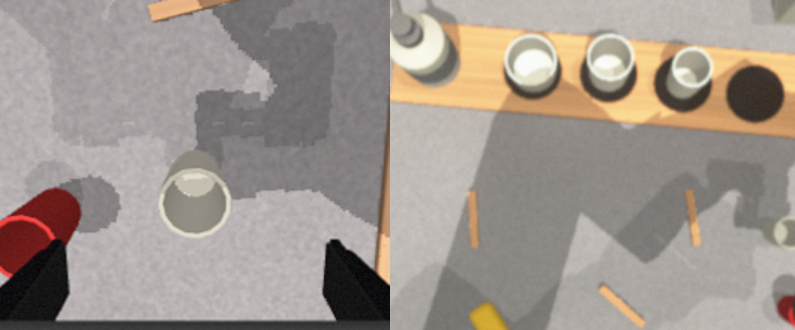

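```bash
python3 - <<'E'
from h import *
m=camera_model("wrist")
p=ray(m,(280,214.7),70)[0];print(p,ray(m,(166.7,243),70)[0],ray(m,(196.7,212),0)); print(go([*p[:2],50],-0.1))
E
```

```text
[ 416.34001421 -244.39814045   70.        ] [ 320.49059152 -259.35976386   70.        ] [[ 329.40269125 -253.46071955    0.        ]]
[ 7.000e-02 -6.000e-02  1.245e+01 -0.000e+00 -1.000e-02  2.000e-02]
```

arm_command(
  steps=[
    [0.1,-0.1,2,0,0,0],
    [0.1,-0.1,5,0,0,0],
    [0.1,-0.1,8,0,0,0],
    [0.1,-0.1,11,0,0,0],
    [0.1,-0.1,12.2,0,0,0],
    [0.1,-0.1,12.4,0,0,0],
    [0.1,-0.1,12.4,0,0,0],
    [0.1,-0.1,12.4,0,0,0],
  ],
  jaw=7.5,
)

```text
t: 23.42
eef_pos: [416.5, -244.4, 222.5]
tcp_rot: [3.141, -0.001, -0.1]
ft_force: [-0.1, -0.1, 0.4]
opening: 0.788
```

arm_command(
  steps=[
    [0,0,0,0,0,0],
    [0,0,0,0,0,0],
    [0,0,0,0,0,0],
    [0,0,0,0,0,0],
    [0,0,0,0,0,0],
    [0,0,0,0,0,0],
    [0,0,0,0,0,0],
    [0,0,0,0,0,0],
  ],
  jaw=2.5,
)

```text
t: 24.08
eef_pos: [415.9, -244.7, 221.8]
tcp_rot: [-3.142, -0.0, -0.101]
ft_force: [-0.5, -0.3, 1.7]
opening: 0.41
```

arm_command(
  steps=[
    [0,0,-1,0,0,0],
    [0,0,-2,0,0,0],
    [0,0,-4,0,0,0],
    [0,0,-7,0,0,0],
    [0,0,-10,0,0,0],
    [0,0,-13,0,0,0],
    [0,0,-15.5,0,0,0],
    [0,0,-15.5,0,0,0],
    [0,0,-15.5,0,0,0],
  ],
)

```text
t: 24.83
eef_pos: [415.6, -244.4, 378.6]
tcp_rot: [3.14, -0.003, -0.101]
ft_force: [-0.5, -0.2, -0.5]
opening: 0.408
```

```bash
python3 - <<'E'
from h import *
print(state()["eef_pos"],go([595.5,-218.5,206],-0.1))
E
```

```text
[ 415.64504614 -244.38854943  378.6149914 ] [17.63 -4.38  0.18  0.11 -0.18 -0.04]
```

arm_command(
  steps=[
    [2,-0.5,0,0,0,0],
    [5,-1,0,0,0,0],
    [8,-2,0,0,0,0],
    [11,-3,0,0,0,0],
    [14,-4,0,0,0,0],
    [16.5,-4.4,0,0,0,0],
    [17.6,-4.4,0,0,0,0],
    [17.6,-4.4,0,0,0,0],
    [17.6,-4.4,0,0,0,0],
    [17.6,-4.4,0,0,0,0],
  ],
)

```text
t: 25.67
eef_pos: [594.7, -218.6, 376.0]
tcp_rot: [-3.141, 0.002, -0.101]
ft_force: [0.6, -0.4, -1.8]
opening: 0.411
```

```bash
python3 - <<'E'
from h import *
s=state();print(s["eef_pos"],s["opening"])
im=read_camera("wrist");cv2.imwrite("pics/w10.png",cv2.resize(im[0:300,130:430],None,fx=2,fy=2)[:,:,::-1]);print(go([595.5,-218.5,64.5],-0.1))
m=camera_model("wrist"); Rm=R.from_euler("xyz",m["rotation"])
for P,r in(((595.5,-218.5,14),38),((608.5,-124.2,106),24)):
    for a in (0,90,180,270):
      q=np.array(P)+[r*np.cos(np.radians(a)),r*np.sin(np.radians(a)),0]; c=Rm.inv().apply(q-m["xyz"]); print(r,a,(np.array([m["K"][0,2]-m["K"][0,0]*c[0]/c[2]-130,m["K"][1,2]+m["K"][1,1]*c[1]/c[2]])*2).round())
E
```

```text
[ 594.68390102 -218.59114156  376.02419852] 0.4109581579663087
[ 0.1  -0.02 14.06 -0.02  0.06 -0.07]
38 0 [373. 377.]
38 90 [294. 313.]
38 180 [230. 391.]
38 270 [308. 452.]
24 0 [378. 173.]
24 90 [304. 107.]
24 180 [244. 187.]
24 270 [317. 249.]
```

View pics/w10.png

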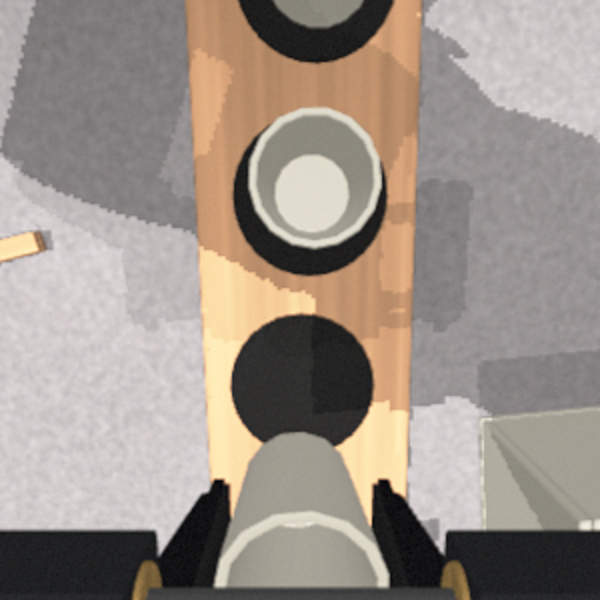

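Mat 1's edges fall within 2 px of the prediction, and cup_c stands centred on mat 2. I'm lowering cup_d.

arm_command(
  steps=[
    [0.1,0,2,0,0,0],
    [0.1,0,5,0,0,0],
    [0.1,0,8,0,0,0],
    [0.1,0,11,0,0,0],
    [0.1,0,12.8,0,0,0],
    [0.1,0,13.4,0,0,0],
    [0.1,0,13.7,0,0,0],
    [0.1,0,13.8,0,0,0],
    [0.1,0,13.9,0,0,0],
    [0.1,0,13.9,0,0,0],
    [0.1,0,13.9,0,0,0],
  ],
)

```text
t: 26.63
eef_pos: [596.5, -218.7, 238.8]
tcp_rot: [3.141, -0.002, -0.101]
ft_force: [-0.7, -0.1, -0.1]
opening: 0.413
```

arm_command(
  steps=[
    [0,0,0.1,0,0,0],
    [0,0,0.15,0,0,0],
    [0,0,0.2,0,0,0],
    [0,0,0.25,0,0,0],
    [0,0,0.25,0,0,0],
  ],
)

```text
t: 27.05
eef_pos: [596.5, -218.7, 235.8]
tcp_rot: [3.141, -0.0, -0.101]
ft_force: [-1.7, 1.7, 5.1]
opening: 0.412
```

arm_command(
  steps=[
    [0,0,0,0,0,0],
    [0,0,0,0,0,0],
    [0,0,0,0,0,0],
    [0,0,0,0,0,0],
    [0,0,0,0,0,0],
    [0,0,0,0,0,0],
    [0,0,0,0,0,0],
    [0,0,0,0,0,0],
  ],
  jaw=9.5,
)

```text
t: 27.72
eef_pos: [596.5, -218.7, 235.2]
tcp_rot: [-3.141, 0.0, -0.101]
ft_force: [0.3, -1.0, 0.5]
opening: 0.914
```

arm_command(
  steps=[
    [0,0,-1.5,0,0,0],
    [0,0,-4,0,0,0],
    [0,0,-7,0,0,0],
    [0,0,-10,0,0,0],
    [0,0,-13,0,0,0],
    [-3,0,-15,0,0,0],
    [-6,0,-15,0,0,0],
    [-10,0,-15,0,0,0],
    [-14,0,-15,0,0,0],
    [-15,0,-15,0,0,0],
    [-15,0,-15,0,0,0],
    [-15,0,-15,0,0,0],
  ],
)

```text
t: 28.72
eef_pos: [447.6, -203.9, 385.8]
tcp_rot: [3.141, -0.002, -0.101]
ft_force: [0.2, -0.5, 1.0]
opening: 1.0
```

```bash
python3 - <<'E'
from h import *
t=read_camera("top")[95:215,140:440];s=read_camera("scene")[150:320,60:460];print(state()["eef_pos"])
cv2.imwrite("pics/f.png",np.vstack([cv2.resize(t,(750,300),interpolation=2),cv2.resize(s,(750,300))])[:,:,::-1])
m=camera_model("top"); Rm=R.from_euler("xyz",m["rotation"])
for P in((623.7,71.4,74),(620.9,-27.3,102),(608.5,-124.2,106),(595.3,-218.5,84)):
    c=Rm.inv().apply(np.array(P)-m["xyz"]); print((np.array([m["K"][0,2]-m["K"][0,0]*c[0]/c[2]-140,m["K"][1,2]+m["K"][1,1]*c[1]/c[2]-95])*2.5).round())
E
```

```text
[ 448.34227844 -203.94438841  385.28839194]
[231. 112.]
[367. 108.]
[504. 124.]
[630. 149.]
```

View pics/f.png

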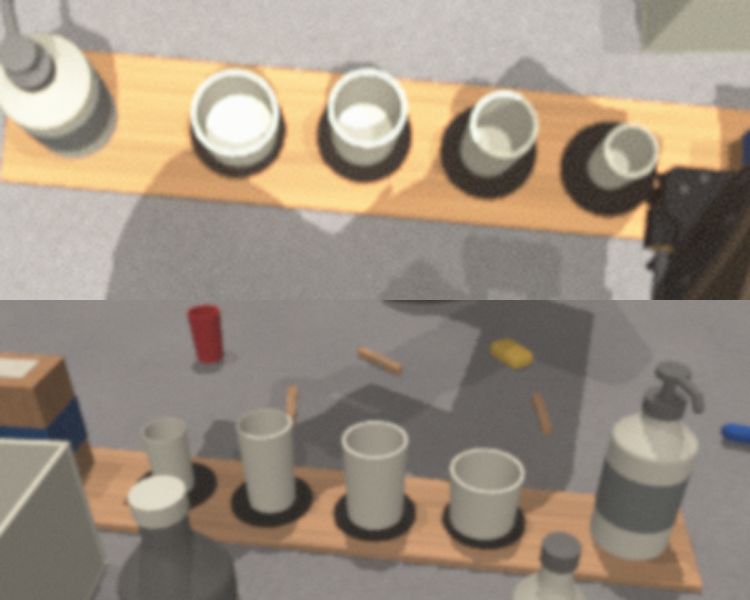

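The picture shows all four cups upright on their mats, in order from the pump. The top-view rim centres are (236,115), (367,107), (504,124) and (631,151), against expected (231,112), (367,108), (504,124) and (630,149). All are within about 5 mm and the arm is clear, so I'm handing in.

```bash
python3 -c "
from cell import *
print(state()['t']); print(job_done())"
```

```text
28.8167
the job is handed in; nothing more can be done
None
```

The job is handed in at 28.8 s of the 96 s allowed. From the pump bottle, the cups stand cup_a on mat 4, cup_b on mat 3, cup_c on mat 2 and cup_d on mat 1. I lifted cup_c out of cup_a first, then placed a, b and d.

- **Final check:** in the last top and scene pictures all four cups are upright. Cups b, c and d sit within about 2 mm of their mat centres.
- **Disagreement on cup_a:** the top camera put it about 4 mm off centre, while the close wrist view put it about 2 mm off. Both are well inside the 12 mm limit.
- **Contact and clearance:** each cup was released at the height where its underside should meet the mat. I felt light contact of 4 to 7 N each time. The gripper is open and clear of everything.

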